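Clamp a glued stone doublet and set the curing lamp

ROBOT

A 6-joint arm with a two-finger parallel gripper is mounted at the origin on a cart in front of the work surface, level with it; the furniture and walls round the work are solid. World frame = base frame: x ahead of the robot, y to its left, z up, the work surface at z = 0. Lengths are in mm, angles in rad, forces in N, time in s.
With the tool pointing down it reaches from about 325 to 775 mm from the base axis. Payload 9.3 kg.
Tool frame: the origin (TCP) lies on the centre line of the jaws, within the pads' length; the fingertips stand 14 mm ahead of it and the grasp point (between the pads) lies 5 mm behind it (arm.tips_ahead is the distance from the TCP to the fingertips, in mm); z points along the fingers, y is the line along which they close (so a half turn about z gives the same grasp; the last joint's range is limited). The gripper opens to 85 mm and grips with 20 to 120 N. Pads are 22 mm wide; open, the fingers measure 114 mm over their backs; the gripper's body (76 mm by 85 mm) begins 54 mm behind the grasp point. The pads swing forward as they close: fully open they stand 13 mm farther back than shut.
Start: joints at [-1.308, 0.259, 0.021, 1.334, 0, 1.418], TCP at [222.15, -503.136, 245.279] pointing down, gripper open.
Joint ranges: [-3.04, 3.04], [-0.91, 1.82], [-1.04, 1.36], [-1.92, 1.95], [-1.52, 1.45], [-3.14, 3.14]. Speed limits (rad/s): [2.22, 2.22, 2.79, 3.14, 3.14, 3.14].

INTERFACE

Orientations are given as a unit quaternion [x, y, z, w].
In Python, from cell import sensors, get_image, camera_model, arm gives the robot as it stands.
- The arm moves only by the tool move_arm, never from a script. Its argument "moves" is a list of rows, each a list of 5 numbers: the shift along the tool's x, y, z in cm, then the turn about the tool's z in degrees, then the closure, from 0 (fully open) to 1 (shut). In form: [[x, y, z, yaw, jaw], ...]. A call has exactly 10 rows; each row shifts and turns the commanded pose from where the row before left it, along the tool's axes as they then stand; what a row does not reach is not made up. A row lasts 1/8 s, in which the tool goes at most 62.5 mm and 10.7 degrees, less where a joint would pass 70% of its speed; a pose out of reach is approached as far as the arm can. A call is refused whole if a number of a shift passes 6.25 or a number of a turn 10.7, either way. A call with a gripper value outside its range is refused whole. The fingers move at their own pace and stop on an object; the grip force is fixed at half the most. Time passes only in rows, so rows that do not move let the fingers close, or fill a call up. It gives the time, the measured TCP pose, the force, the opening and the grip force at its end, in the units of the state.
- sensors.read_state(): the state, without advancing time (a new reading comes with each control period).
- get_image(name): name is "scene" or "top" or "wrist"; returns the picture (480x640x3 uint8, red, green, blue); there is no depth.
- camera_model(name): a dict with "mtx" (3x3 intrinsics, pixels), "k1" (the pictures are not rectified: a ray, as slopes to the right and down, at radius r is drawn at 1 + k1 r^2 times it, then the intrinsics apply), "extrinsics" (4x4, takes a point from world to camera coordinates). Camera axes: x right, y up, looking along -z (the intrinsics and any distortion apply to the point x, -y, -z); pixel columns grow to the right and rows downward; lengths in mm; the calibration is good to about 2 mm. A picture is of the moment at which its call begins: read the wrist's pose just before it. camera_model takes no time and is no camera call; for the wrist camera it gives the pose at the moment of the call.
- arm.job_done(): hands the job in; it is judged then, once.
The state is a dict: "clock": time; "joints": joint angles; "joint_velocities": joint speeds; "joint_efforts": joint torques, N m; "tcp_pos": TCP position; "ee_rot": TCP orientation; "wrist_force": force on the tool from outside, world axes, zero at the start; "ft_torque": the same for the moment, N m; "gripper_width": opening from 0.0 (shut) to 1.0 (fully open); "gripper_force": force on a finger pad.
Only numpy, scipy, OpenCV 4.12 (cv2) and the standard library are available. Lean on these libraries where they do the work, as an engineer would, in place of code of your own. Each camera call takes 0.05 s, during which the arm holds its last target. There are 200 camera calls.

TASK

Clamp the two-layer stone blank that stands on the tile with the cross-lock tweezers: squeeze them open by their grips, set them down on the tile with the jaws either side of the stone, across its joint and about the middle of its length, and let go so that they hold it by themselves, lying level. Then turn the selector of the curing lamp to the three-dot mark, so that it clicks in. The stone must stay upright within about 2 cm of where it stands, and the other things on the table must not be disturbed.

Things in the scene. Friction and masses are not known exactly. Their poses are not given: they have to be found in the camera images.
- lamp_unit: grey bench curing lamp, fixed, 120 mm deep (x), 180 mm wide (y), body 116 mm tall; origin under its centre. Its control face looks to its -x side (to the tile), normal leaning 38 degrees (0.663 rad) from vertical. A lamp bar (24 mm thick, 160 mm long, along y) crosses above the upper part of the face on two cheeks, its axis at x = 17, z = 154 mm, so the knob is reached along its tilted axis
- selector (a joint): angle of the lamp's selector knob, rad, growing clockwise as one faces the panel. Clicks every 0.45 rad: 0 open circle (off; pointer 0.675 rad left of straight up the slope), 0.45 one dot, 0.90 two dots, 1.35 three dots (pointer 0.675 rad right of straight up), 1.80 four dots. About 0.1 N m takes it over a click; it falls into the nearest and stays. Starts at off or one dot
- selector_grip (a point): grip point of the knob, on its axis, mid-height of its grip bar. z: the axis, out of the panel (38 degrees from vertical); x: the white pointer line, turns with the knob. The bar is 40 mm long (x), 12 mm wide (y), from 10.5 mm below this point (where the 42 mm round skirt begins) to 8 mm above; the panel is 21 mm below
- tile: grey ceramic work tile, fixed, 200x200x7 mm, lying on the table right in front of the lamp; origin under its centre, so its top is 7 mm above the table
- stone: two-layer stone blank (a pale and a dark slab, each 5 mm, joined face to face), loose, 16 g, standing on edge on the tile: 32 mm long (x), 10 mm thick across the joint (y), 18 mm tall (z); origin under its centre; its x axis points roughly at the lamp
- stone_mid (a point): centre of the stone blank, 9 mm above its underside
- tweezers: cross-lock (self-closing) steel tweezers with brown grips, 150 mm long, 50 g, lying on edge left of the tile, opening sideways. Origin at the rear bend on the underside, x to the jaws, z up; the frame is one arm's: with the jaws open by a it lies a/2 off the middle line. Arms 10 mm high; grips x 30 to 70 mm, 14 mm high, 25 mm wide overall closed. Squeezing the grips opens the jaws
- tweezers_jaw (a joint): opening angle of the tweezers, rad: 0 closed, 0.15 at the stop (grips squeezed to about 17 mm overall, 21 mm between the jaws), about 0.06 with the 10 mm stone between the jaws. Spring: squeezing takes 6 N at first and 11 N at the stop, at the middle of the grips; the jaws press each side of the stone with about 2.5 N
- tweezers_grip (a point): point midway between the two fibre grips, 50 mm ahead of the rear bend, 7 mm above the underside: squeeze here
- tweezers_jaws (a point): middle of the flat jaw faces when closed, 139 mm ahead of the rear bend (89 mm ahead of the grip point), 5 mm above the underside; the faces are 22 mm long (x 128 to 150 mm) and 8 mm high
- glue_bottle: white plastic glue bottle with a long nozzle, 46 mm wide, 144 mm tall, standing to the right of the tile; bystander, origin under its centre
- stone_bar: small black whetstone bar, 14x34x9 mm, lying flat on the tile at its far right corner; bystander
- loupe: black folding loupe, 30x58x14 mm, beyond the glue bottle; bystander
- glue_tube: green glue tube, 102x27x24 mm, left of the lamp; bystander
- sanding_block: black sanding block, 36x60x24 mm, on the left; bystander

How it is judged:
By the outcome, as a careful person would: the job done as asked, in the order asked, and still so for the second after the job is handed in, with the robot touching nothing.
It also fails if it takes over 54 s, if anything falls off the work surface, if the arm or the gripper's body presses on something with over 40 N, if the wrist force passes 120 N, or if a joint passes its speed limit or range.

## Working session

There is one attempt and no reset: what is moved stays moved. The work goes in short steps, Python scripts to look and compute and a tool call to move; the robot and the scene stay as the last step left them, time stands still between calls to the robot, and variables do not carry over. Pictures are saved under pics/ and viewed, at most 10 in all, crops included, and the job is handed in when it is done.

Besides the shell and the picture viewer there is one more tool, called after "Request:" in YAML: its name, and indented under it one key for each argument. move_arm: Moves the arm, as the interface text tells. Its arguments: {"type":"object","properties":{"moves":{"type":"array"}},"required":["moves"]}

```bash
ls; mkdir -p pics; python3 - <<'E'
from cell import sensors,get_image,camera_model,arm
import cv2
for n in ("scene","top"):
    cv2.imwrite(f"pics/{n}0.png",get_image(n)[:,:,::-1])
    m=camera_model(n);print(n,m)
s=sensors.read_state();print(s)
E
```

```text
pics
scene {'mtx': array([[465.79779566,   0.        , 304.16003817],
       [  0.        , 465.79779566, 249.53211377],
       [  0.        ,   0.        ,   1.        ]]), 'k1': -0.005079494090218134, 'extrinsics': array([[-7.23962073e-01, -6.89712338e-01,  1.32592645e-02,
         5.11013649e+02],
       [ 4.61040176e-01, -4.69458043e-01,  7.53027956e-01,
        -2.52016190e+02],
       [-5.13148003e-01,  5.51276733e-01,  6.57854916e-01,
        -1.17068435e+03],
       [ 0.00000000e+00,  0.00000000e+00,  0.00000000e+00,
         1.00000000e+00]])}
top {'mtx': array([[558.99341424,   0.        , 324.223492  ],
       [  0.        , 558.99341424, 239.75062355],
       [  0.        ,   0.        ,   1.        ]]), 'k1': 0.007222982323603604, 'extrinsics': array([[-1.57059321e-02, -9.99854992e-01, -6.58175713e-03,
         1.47029420e+02],
       [ 9.91479007e-01, -1.64250240e-02,  1.29226921e-01,
        -5.63795367e+02],
       [-1.29316287e-01, -4.49604477e-03,  9.91593205e-01,
        -1.53068117e+03],
       [ 0.00000000e+00,  0.00000000e+00,  0.00000000e+00,
         1.00000000e+00]])}
{'clock': 0.1, 'joints': array([-1.30758795e+00,  2.59123609e-01,  2.08277386e-02,  1.33367871e+00,
       -7.03856167e-06,  1.41822402e+00]), 'joint_velocities': array([ 3.49603623e-05, -2.84552362e-03,  2.61272989e-03, -4.01140952e-04,
       -4.67989728e-04, -1.68326461e-03]), 'joint_efforts': array([ 4.11199537e-03, -5.56694055e+01,  3.45071912e+01,  1.15603802e-02,
       -1.76577560e-04, -1.61700814e-05]), 'tcp_pos': array([ 222.0938614 , -502.90984684,  244.72937651]), 'ee_rot': array([ 9.78468347e-01,  2.06396092e-01, -3.60866087e-05, -5.88030911e-04]), 'wrist_force': array([0.39837674, 0.69149609, 0.40456088]), 'ft_torque': array([-0.01520831, -0.01306778, -0.00194521]), 'gripper_force': 0.0, 'gripper_width': 0.9997403169481468}
```

View pics/top0.png

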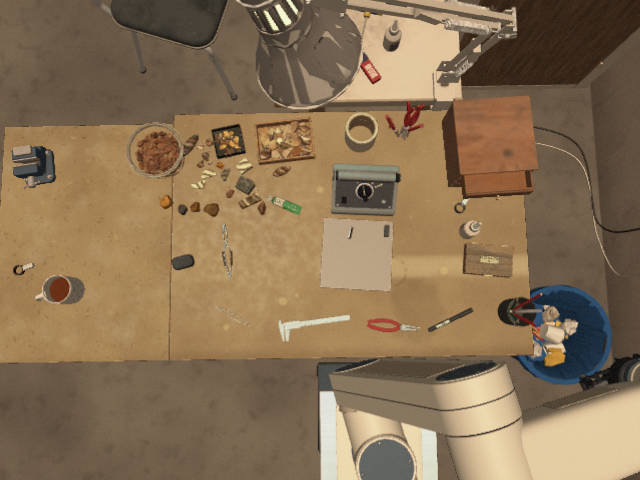

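View pics/scene0.png

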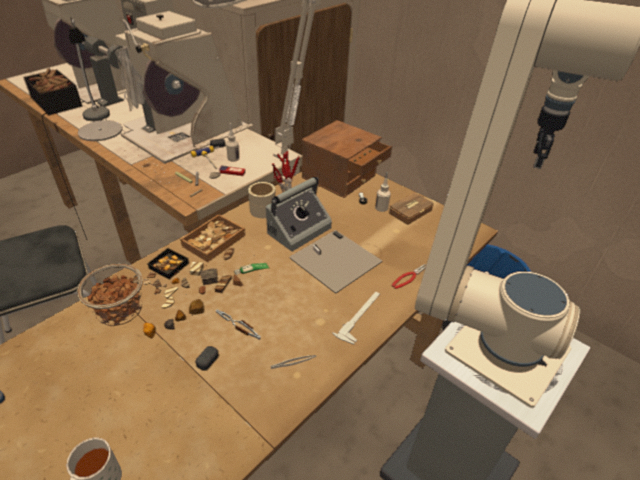

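The top view shows the tile with corners near (323,219)–(391,290), the stone near (350,232), the knob near (364,191) and the tweezers near (227,250). I'll zoom in on these.

```bash
cat > h.py <<'E'
import numpy as np, cv2
from cell import sensors,get_image,camera_model,arm
from scipy.spatial.transform import Rotation as R
def ray(m,u,v):
    K=m["mtx"]; k=m["k1"]; x=np.array([(u-K[0,2])/K[0,0],(v-K[1,2])/K[1,1]]); p=x.copy()
    for _ in range(20): p=x/(1+k*(p@p))
    E=m["extrinsics"]; d=E[:3,:3].T@np.array([p[0],-p[1],-1]); c=-E[:3,:3].T@E[:3,3]
    return c,d
def onz(m,u,v,z=0):
    c,d=ray(m,u,v); return c+d*(z-c[2])/d[2]
def proj(m,P):
    q=m["extrinsics"][:3,:3]@np.asarray(P,float)+m["extrinsics"][:3,3]
    s=np.array([q[0],-q[1]])/-q[2]; s=s*(1+m["k1"]*(s@s)); K=m["mtx"]
    return K[0,0]*s[0]+K[0,2],K[1,1]*s[1]+K[1,2]
def tri(a,b):
    A=[];y=[]
    (c1,d1),(c2,d2)=a,b
    M=np.zeros((3,3));v=np.zeros(3)
    for c,d in (a,b):
        d=d/np.linalg.norm(d);P=np.eye(3)-np.outer(d,d);M+=P;v+=P@c
    return np.linalg.solve(M,v)
E
python3 - <<'E'
from h import *
im=cv2.imread("pics/top0.png")
cv2.imwrite("pics/top0c.png",cv2.resize(im[160:300,200:400],None,fx=4,fy=4,interpolation=cv2.INTER_CUBIC))
m=camera_model("top");s=camera_model("scene")
for n,u,v,z in [("t1",323,219,7),("t2",393,221,7),("t3",391,290,7),("t4",321,288,7),("stone",350,232,25),("knob",364,191,100),("twz",228,262,10),("jaw",225,225,10)]:
    print(n,onz(m,u,v,z).round())
w=camera_model("wrist");st=sensors.read_state()
T=np.eye(4);T[:3,:3]=R.from_quat(st["ee_rot"]).as_matrix();T[:3,3]=st["tcp_pos"]
print((w["extrinsics"]@T).round(3),w["mtx"],w["k1"]);print(T.round(3))
E
```

```text
t1 [630. 141.   7.]
t2 [621. -60.   7.]
t3 [424. -48.   7.]
t4 [433. 149.   7.]
stone [589.  65.  25.]
knob [690.  27. 100.]
twz [510. 412.  10.]
jaw [617. 422.  10.]
[[-1.00000e-03  1.00000e+00  0.00000e+00 -1.99000e-01]
 [ 9.66000e-01  1.00000e-03  2.59000e-01 -2.93880e+01]
 [ 2.59000e-01  0.00000e+00 -9.66000e-01 -1.40808e+02]
 [ 0.00000e+00  0.00000e+00  0.00000e+00  1.00000e+00]] [[408.17883954   0.         322.88135346]
 [  0.         408.17883954 245.85171023]
 [  0.           0.           1.        ]] -0.08138249922457119
[[ 9.15000e-01  4.04000e-01 -0.00000e+00  2.22094e+02]
 [ 4.04000e-01 -9.15000e-01  1.00000e-03 -5.02910e+02]
 [ 0.00000e+00 -1.00000e-03 -1.00000e+00  2.44729e+02]
 [ 0.00000e+00  0.00000e+00  0.00000e+00  1.00000e+00]]
```

View pics/top0c.png

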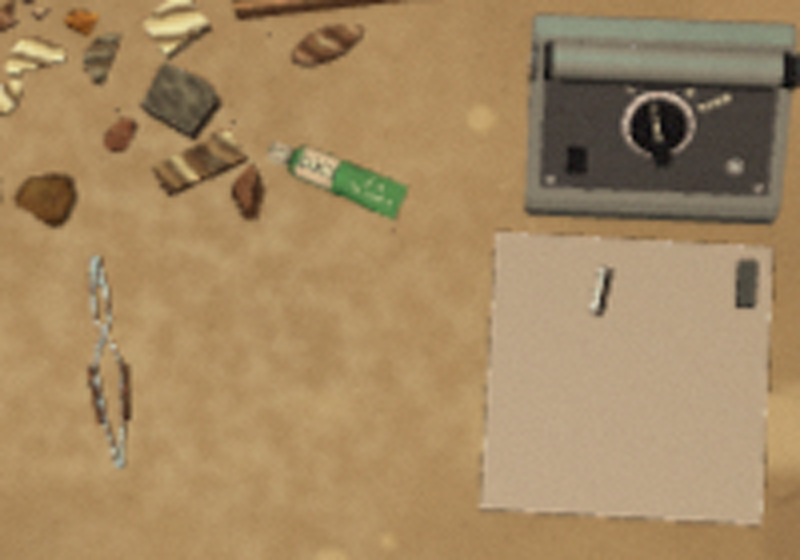

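```bash
cat >> h.py <<'E'
def yawof(q):  # heading of tool x when tool points down
    M=R.from_quat(q).as_matrix(); return np.degrees(np.arctan2(M[1,0],M[0,0]))
def plan(pos,turn,n,jaw,start=None,q=None):
    """turn: world ccw degrees in total (tool down => tool yaw is -turn); equal rows; prints rows"""
    s=sensors.read_state(); p=np.array(s["tcp_pos"] if start is None else start,float)
    M=R.from_quat(s["ee_rot"] if q is None else q).as_matrix(); d=(np.array(pos)-p)/n; rows=[]
    y=round(-turn/n,2)
    for i in range(n):
        t=(M.T@((np.array(pos)-p)/(n-i)))/10; t=t.round(2); p=p+M@t*10
        M=M@R.from_euler("z",y,degrees=True).as_matrix()
        rows.append([*(float(a)+0 for a in t),y,jaw])
    for i in range(0,n,10): print(rows[i:i+10])
    print("end",p.round(1),"yaw",yawof(R.from_matrix(M).as_quat()).round(2))
E
python3 - <<'E'
from h import *
plan([560,60,235],148,20,0)
m=camera_model("top")
a=onz(m,200+120/4,160+465/4,5);b=onz(m,200+96/4,160+258/4,5);print("rear",a,"tip",b,np.degrees(np.arctan2(*(b-a)[[1,0]])),np.linalg.norm(b-a))
a=onz(m,200+596/4,160+313/4,25);b=onz(m,200+603/4,160+268/4,25);print(a,b,np.degrees(np.arctan2(*(b-a)[[1,0]])))
E
```

```text
[[2.68, -1.89, 0.05, -7.4, 0], [2.9, -1.53, 0.05, -7.4, 0], [3.08, -1.14, 0.05, -7.4, 0], [3.2, -0.74, 0.05, -7.4, 0], [3.27, -0.32, 0.05, -7.4, 0], [3.28, 0.1, 0.05, -7.4, 0], [3.24, 0.52, 0.05, -7.4, 0], [3.15, 0.94, 0.05, -7.4, 0], [3.0, 1.34, 0.05, -7.4, 0], [2.8, 1.71, 0.05, -7.4, 0]]
[[2.56, 2.06, 0.05, -7.4, 0], [2.27, 2.37, 0.05, -7.4, 0], [1.95, 2.64, 0.05, -7.4, 0], [1.59, 2.87, 0.05, -7.4, 0], [1.21, 3.05, 0.05, -7.4, 0], [0.81, 3.18, 0.06, -7.4, 0], [0.39, 3.26, 0.05, -7.4, 0], [-0.04, 3.28, 0.06, -7.4, 0], [-0.46, 3.25, 0.05, -7.4, 0], [-0.87, 3.17, 0.06, -7.4, 0]]
end [560.  60. 235.] yaw 171.82
rear [470.15919697 407.33982964   5.        ] tip [619.26692424 425.51581114   5.        ] 6.949970962345089 150.21145307409475
[570.78475949  67.87961614  25.        ] [602.85706714  62.23355297  25.        ] -9.984146033847432
```

Request:
move_arm:
  moves:
    - [2.68,-1.89,0.05,-7.4,0]
    - [2.9,-1.53,0.05,-7.4,0]
    - [3.08,-1.14,0.05,-7.4,0]
    - [3.2,-0.74,0.05,-7.4,0]
    - [3.27,-0.32,0.05,-7.4,0]
    - [3.28,0.1,0.05,-7.4,0]
    - [3.24,0.52,0.05,-7.4,0]
    - [3.15,0.94,0.05,-7.4,0]
    - [3.0,1.34,0.05,-7.4,0]
    - [2.8,1.71,0.05,-7.4,0]

```text
clock: 1.35
tcp_pos: [391.5, -220.6, 240.0]
ee_rot: [0.656, 0.755, 0.0, -0.0]
wrist_force: [0.1, -0.4, 0.1]
gripper_width: 0.999
gripper_force: 0.0
```

Request:
move_arm:
  moves:
    - [2.56,2.06,0.05,-7.4,0]
    - [2.27,2.37,0.05,-7.4,0]
    - [1.95,2.64,0.05,-7.4,0]
    - [1.59,2.87,0.05,-7.4,0]
    - [1.21,3.05,0.05,-7.4,0]
    - [0.81,3.18,0.06,-7.4,0]
    - [0.39,3.26,0.05,-7.4,0]
    - [-0.04,3.28,0.06,-7.4,0]
    - [-0.46,3.25,0.05,-7.4,0]
    - [-0.87,3.17,0.06,-7.4,0]

```text
clock: 2.6
tcp_pos: [560.4, 60.8, 234.6]
ee_rot: [0.069, 0.998, -0.0, -0.0]
wrist_force: [0.5, -0.5, -0.1]
gripper_width: 1.001
gripper_force: 0.0
```

```bash
python3 - <<'E'
from h import *
import pickle
s=sensors.read_state();m=camera_model("wrist");im=get_image("wrist")[:,:,::-1]
print(s["clock"],s["tcp_pos"],yawof(s["ee_rot"]))
pickle.dump(m,open("w1.pkl","wb"));cv2.imwrite("pics/w1.png",im)
plan([517,412,160],15,10,0)
E
```

```text
2.6 [560.39876284  60.82781791 234.60738369] 172.07386795017786
[[0.9, 3.4, 0.75, -1.5, 0], [0.81, 3.42, 0.75, -1.5, 0], [0.72, 3.44, 0.75, -1.5, 0], [0.63, 3.46, 0.75, -1.5, 0], [0.54, 3.47, 0.74, -1.5, 0], [0.45, 3.49, 0.75, -1.5, 0], [0.35, 3.49, 0.74, -1.5, 0], [0.26, 3.5, 0.75, -1.5, 0], [0.17, 3.51, 0.74, -1.5, 0], [0.09, 3.52, 0.75, -1.5, 0]]
end [517. 412. 160.] yaw -172.49
```

View pics/w1.png

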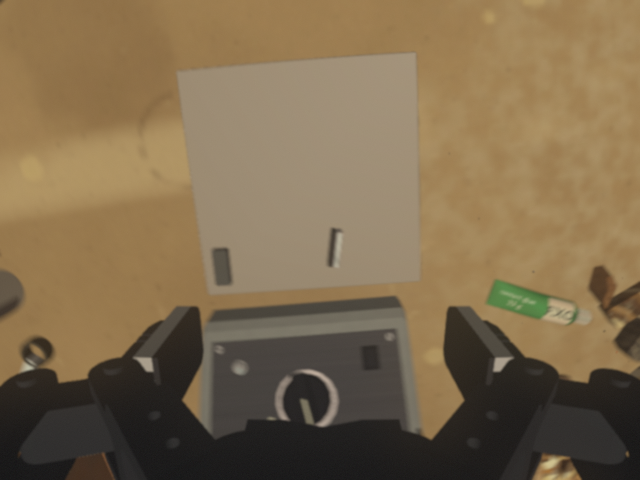

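The wrist picture shows the stone standing at (336,248), the whetstone bar at (222,267), and the knob at (305,398) with its pointer slightly left of up-slope. I'll move on to the tweezers.

Request:
move_arm:
  moves:
    - [0.9,3.4,0.75,-1.5,0]
    - [0.81,3.42,0.75,-1.5,0]
    - [0.72,3.44,0.75,-1.5,0]
    - [0.63,3.46,0.75,-1.5,0]
    - [0.54,3.47,0.74,-1.5,0]
    - [0.45,3.49,0.75,-1.5,0]
    - [0.35,3.49,0.74,-1.5,0]
    - [0.26,3.5,0.75,-1.5,0]
    - [0.17,3.51,0.74,-1.5,0]
    - [0.09,3.52,0.75,-1.5,0]

```text
clock: 3.9
tcp_pos: [519.1, 409.8, 159.6]
ee_rot: [-0.06, 0.998, -0.0, -0.0]
wrist_force: [0.2, -0.7, 0.2]
gripper_width: 0.999
gripper_force: 0.0
```

```bash
python3 - <<'E'
from h import *
import pickle
s=sensors.read_state();m=camera_model("wrist");im=get_image("wrist")[:,:,::-1]
print(s["clock"],s["tcp_pos"],yawof(s["ee_rot"]))
pickle.dump(m,open("w2.pkl","wb"));cv2.imwrite("pics/w2.png",im)
# composite: tweezers picture crop (left), stone and knob crops from w1 (right)
w1=cv2.imread("pics/w1.png"); big=np.zeros((600,800,3),np.uint8)
big[:480,:400]=im[0:480,120:520]
big[:300,400:800]=cv2.resize(w1[220:276,300:375],(400,300),interpolation=cv2.INTER_CUBIC)
big[300:600,400:800]=cv2.resize(w1[355:430,255:355],(400,300),interpolation=cv2.INTER_CUBIC)
cv2.imwrite("pics/c2.png",big)
E
```

```text
3.9 [519.10443393 409.78689901 159.61766682] -173.15765379836245
```

View pics/c2.png

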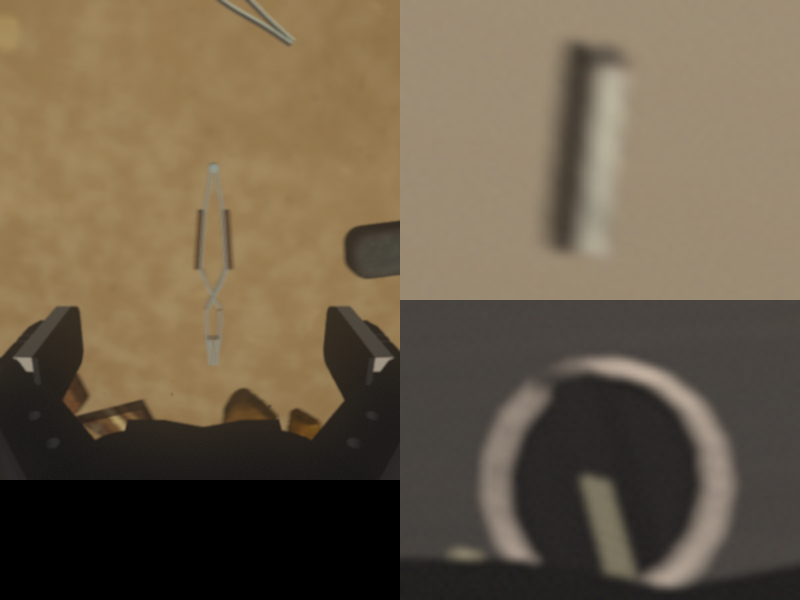

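```bash
python3 - <<'E'
from h import *
import pickle
m1=pickle.load(open("w1.pkl","rb"));m2=pickle.load(open("w2.pkl","rb"))
def d(a,b):
    print(a.round(1),b.round(1),"mid",((a+b)/2).round(1),"len",np.linalg.norm(b-a).round(1),"yaw",np.degrees(np.arctan2(*(b-a)[[1,0]])).round(2))
d(onz(m1,337.1,232.1,25),onz(m1,333.6,267.2,25))
r,t=onz(m2,333.2,164,10),onz(m2,333,363.5,10);d(r,t)
l,q=onz(m2,120+197.5,239,14),onz(m2,120+231.5,239,14);d(l,q)
u=(t-r)/np.linalg.norm(t-r);print("grip",r+50*u)
# same from the top camera
E
```

```text
[574.6  70.4  25. ] [605.3  63.3  25. ] mid [590.   66.9  25. ] len 31.4 yaw -13.05
[470.5 410.4  10. ] [620. 429.  10.] mid [545.2 419.7  10. ] len 150.7 yaw 7.09
[522.3 405.9  14. ] [519.5 429.2  14. ] mid [520.9 417.5  14. ] len 23.5 yaw 96.77
grip [520.07368301 416.61504324  10.        ]
```

```bash
python3 - <<'E'
from h import *
print(arm.tips_ahead, [a for a in dir(arm) if a[0]!="_"]);s=sensors.read_state();print(s["tcp_pos"],yawof(s["ee_rot"]))
plan([520,416,22],0,10,0.5)
E
```

```text
14.0 ['IKError', 'job_done', 'tips_ahead']
[517.94049421 413.1772868  158.21017649] -172.9542541044564
[[-0.03, 0.02, 1.36, 0.0, 0.5], [-0.03, 0.02, 1.36, 0.0, 0.5], [-0.03, 0.03, 1.36, 0.0, 0.5], [-0.03, 0.02, 1.36, 0.0, 0.5], [-0.02, 0.03, 1.36, 0.0, 0.5], [-0.03, 0.02, 1.36, 0.0, 0.5], [-0.02, 0.03, 1.37, 0.0, 0.5], [-0.03, 0.02, 1.36, 0.0, 0.5], [-0.02, 0.03, 1.37, 0.0, 0.5], [-0.03, 0.02, 1.36, 0.0, 0.5]]
end [520. 416.  22.] yaw -172.95
```

Request:
move_arm:
  moves:
    - [-0.03,0.02,1.36,0.0,0.5]
    - [-0.03,0.02,1.36,0.0,0.5]
    - [-0.03,0.03,1.36,0.0,0.5]
    - [-0.03,0.02,1.36,0.0,0.5]
    - [-0.02,0.03,1.36,0.0,0.5]
    - [-0.03,0.02,1.36,0.0,0.5]
    - [-0.02,0.03,1.37,0.0,0.5]
    - [-0.03,0.02,1.36,0.0,0.5]
    - [-0.02,0.03,1.37,0.0,0.5]
    - [-0.03,0.02,1.36,0.0,0.5]

```text
clock: 5.2
tcp_pos: [521.8, 411.6, 23.2]
ee_rot: [-0.06, 0.998, -0.0, -0.0]
wrist_force: [1.2, 0.5, -0.1]
gripper_width: 0.5
gripper_force: 0.0
```

```bash
python3 - <<'E'
from h import *
import pickle
im=get_image("wrist")[:,:,::-1]
s=sensors.read_state();m=camera_model("wrist");im=get_image("wrist")[:,:,::-1]
print(s["clock"],s["tcp_pos"],yawof(s["ee_rot"]),s["gripper_width"],s["wrist_force"])
pickle.dump(m,open("w3.pkl","wb"));cv2.imwrite("pics/w3.png",im)
E
```

```text
5.25 [521.0665932  411.20587385  21.27981468] -173.17348342056454 0.4999864227951076 [-0.52138847 -0.04709169 -1.3490448 ]
```

View pics/w3.png

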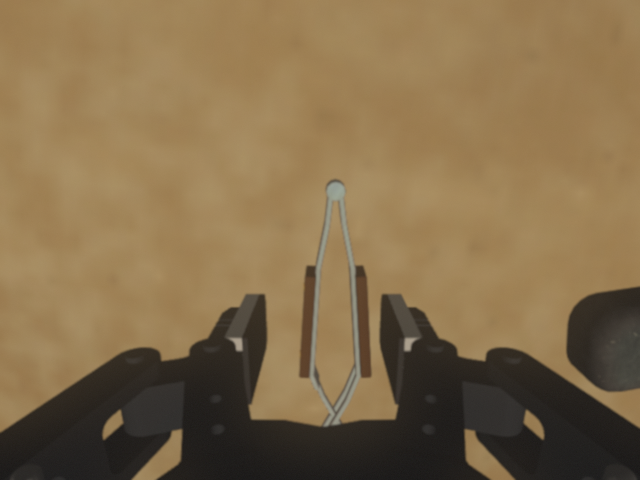

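The tweezers lie between the fingers, about 12 px right of the finger centre line, with the grips in rows 267–375.

```bash
python3 - <<'E'
from h import *
import pickle
m=pickle.load(open("w3.pkl","rb"))
print(proj(m,[521.07,411.2,8]),proj(m,[521.07,411.2,14]))
print("grip",(onz(m,309,267,14)+onz(m,363,267,14))/2,(onz(m,307,376,14)+onz(m,362,376,14))/2,"rear",onz(m,335,181,10))
s=sensors.read_state();print(s["tcp_pos"])
E
```

```text
(np.float64(324.3710339412935), np.float64(316.89064420380055)) (np.float64(324.41357862984114), np.float64(323.8694669218031))
grip [499.01062431 412.64859139  14.        ] [542.25030153 417.59104744  14.        ] rear [469.81397357 408.73348771  10.        ]
[521.08236132 411.14963355  22.16671684]
```

Request:
move_arm:
  moves:
    - [0,0.2,0.1,0,0.5]
    - [0,0.2,0.2,0,0.5]
    - [0,0,0.2,0,0.5]
    - [0,0,0,0,0.6]
    - [0,0,0,0,0.65]
    - [0,0,0,0,0.7]
    - [0,0,0,0,0.74]
    - [0,0,0,0,0.78]
    - [0,0,0,0,0.82]
    - [0,0,0,0,0.82]

```text
clock: 6.55
tcp_pos: [521.7, 415.8, 19.7]
ee_rot: [-0.06, 0.998, 0.0, 0.001]
wrist_force: [-0.4, 0.7, 6.3]
gripper_width: 0.187
gripper_force: 29.6
```

```bash
python3 - <<'E'
from h import *
s=sensors.read_state()
print(s["clock"],s["tcp_pos"],yawof(s["ee_rot"]),s["gripper_width"],s["gripper_force"],s["wrist_force"])
E
```

```text
6.55 [521.71609862 415.80142882  19.71523256] -173.17643253374726 0.18721499691398333 29.58182841539383 [-0.36325972  0.72458675  6.3274211 ]
```

```bash
python3 - <<'E'
from h import *
s=sensors.read_state()
plan([502,115,165],-20,18,0.82,start=s["tcp_pos"]+[0,0,20])
E
```

```text
[[0.31, -1.65, -0.7, 1.11, 0.82], [0.27, -1.65, -0.7, 1.11, 0.82], [0.24, -1.66, -0.7, 1.11, 0.82], [0.21, -1.66, -0.7, 1.11, 0.82], [0.18, -1.66, -0.7, 1.11, 0.82], [0.15, -1.67, -0.7, 1.11, 0.82], [0.11, -1.67, -0.7, 1.11, 0.82], [0.08, -1.67, -0.7, 1.11, 0.82], [0.05, -1.67, -0.7, 1.11, 0.82], [0.02, -1.67, -0.69, 1.11, 0.82]]
[[-0.02, -1.68, -0.7, 1.11, 0.82], [-0.05, -1.67, -0.69, 1.11, 0.82], [-0.08, -1.67, -0.7, 1.11, 0.82], [-0.11, -1.67, -0.69, 1.11, 0.82], [-0.15, -1.67, -0.7, 1.11, 0.82], [-0.18, -1.67, -0.69, 1.11, 0.82], [-0.21, -1.66, -0.7, 1.11, 0.82], [-0.24, -1.66, -0.69, 1.11, 0.82]]
end [502. 115. 165.] yaw 166.84
```

Request:
move_arm:
  moves:
    - [0,0,-1.0,0,0.82]
    - [0,0,-1.0,0,0.82]
    - [0.31,-1.65,-0.7,1.11,0.82]
    - [0.27,-1.65,-0.7,1.11,0.82]
    - [0.24,-1.66,-0.7,1.11,0.82]
    - [0.21,-1.66,-0.7,1.11,0.82]
    - [0.18,-1.66,-0.7,1.11,0.82]
    - [0.15,-1.67,-0.7,1.11,0.82]
    - [0.11,-1.67,-0.7,1.11,0.82]
    - [0.08,-1.67,-0.7,1.11,0.82]

```text
clock: 7.8
tcp_pos: [512.6, 280.8, 95.6]
ee_rot: [0.019, 1.0, 0.0, 0.0]
wrist_force: [0.3, 0.2, -0.5]
gripper_width: 0.187
gripper_force: 28.9
```

Request:
move_arm:
  moves:
    - [0.05,-1.67,-0.7,1.11,0.82]
    - [0.02,-1.67,-0.69,1.11,0.82]
    - [-0.02,-1.68,-0.7,1.11,0.82]
    - [-0.05,-1.67,-0.69,1.11,0.82]
    - [-0.08,-1.67,-0.7,1.11,0.82]
    - [-0.11,-1.67,-0.69,1.11,0.82]
    - [-0.15,-1.67,-0.7,1.11,0.82]
    - [-0.18,-1.67,-0.69,1.11,0.82]
    - [-0.21,-1.66,-0.7,1.11,0.82]
    - [-0.24,-1.66,-0.69,1.11,0.82]

```text
clock: 9.05
tcp_pos: [501.7, 113.7, 165.1]
ee_rot: [0.115, 0.993, 0.0, -0.0]
wrist_force: [0.4, 0.6, -0.1]
gripper_width: 0.184
gripper_force: 28.9
```

```bash
python3 - <<'E'
from h import *
import pickle
for i in range(4): get_image("scene")
s=sensors.read_state();m=camera_model("wrist");im=get_image("wrist")[:,:,::-1]
print(s["clock"],s["tcp_pos"],yawof(s["ee_rot"]),s["gripper_width"],s["gripper_force"],s["wrist_force"])
pickle.dump(m,open("w4.pkl","wb"));cv2.imwrite("pics/w4.png",im)
c=get_image("scene")[:,:,::-1];cv2.imwrite("pics/s4.png",c)
big=np.zeros((600,800,3),np.uint8)
big[:480,:400]=im[:,150:550]
u,v=map(int,proj(camera_model("scene"),[540,100,140]));print(u,v)
big[:400,400:]=cv2.resize(c[v-50:v+50,u-50:u+50],(400,400),interpolation=cv2.INTER_CUBIC)
cv2.imwrite("pics/c4.png",big)
E
```

```text
9.25 [501.87501846 114.46628919 164.70367331] 166.79629281072462 0.18324528943994717 28.8759183883667 [-0.86897379 -0.84091083 -0.68986874]
323 229
```

View pics/c4.png

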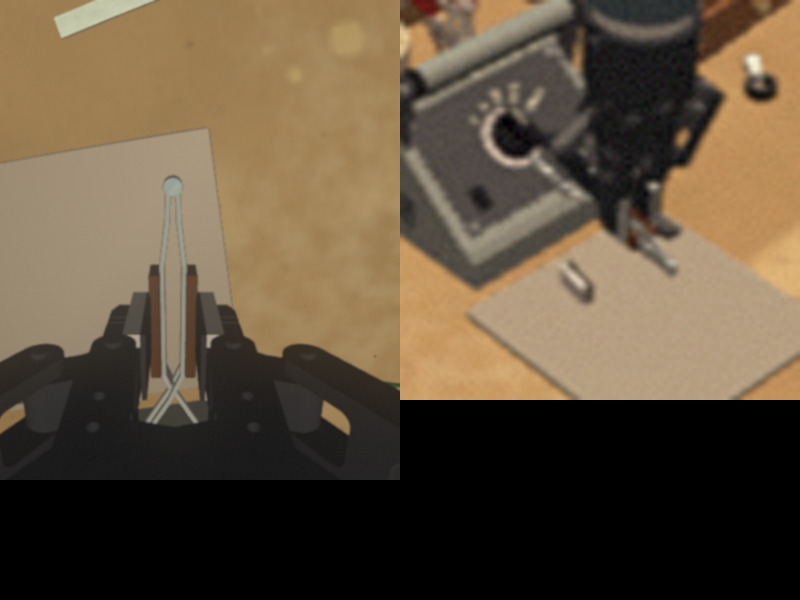

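```bash
python3 - <<'E'
from h import *
plan([572,112,225],0,8,0.82)
E
```

```text
[[-0.86, 0.16, -0.76, 0.0, 0.82], [-0.86, 0.16, -0.76, 0.0, 0.82], [-0.87, 0.16, -0.76, 0.0, 0.82], [-0.86, 0.16, -0.76, 0.0, 0.82], [-0.87, 0.17, -0.76, 0.0, 0.82], [-0.86, 0.16, -0.75, 0.0, 0.82], [-0.87, 0.17, -0.76, 0.0, 0.82], [-0.86, 0.16, -0.75, 0.0, 0.82]]
end [572. 112. 225.] yaw 166.86
```

Request:
move_arm:
  moves:
    - [-0.86,0.16,-0.76,0.0,0.82]
    - [-0.86,0.16,-0.76,0.0,0.82]
    - [-0.87,0.16,-0.76,0.0,0.82]
    - [-0.86,0.16,-0.76,0.0,0.82]
    - [-0.87,0.17,-0.76,0.0,0.82]
    - [-0.86,0.16,-0.75,0.0,0.82]
    - [-0.87,0.17,-0.76,0.0,0.82]
    - [-0.86,0.16,-0.75,0.0,0.82]
    - [0,0,0,0,0.82]
    - [0,0,0,0,0.82]

```text
clock: 10.6
tcp_pos: [571.8, 111.7, 224.9]
ee_rot: [0.115, 0.993, -0.0, -0.0]
wrist_force: [0.4, -0.1, -1.0]
gripper_width: 0.187
gripper_force: 28.9
```

```bash
python3 - <<'E'
from h import *
import pickle
s=sensors.read_state();m=camera_model("wrist");im=get_image("wrist")[:,:,::-1]
print(s["clock"],s["tcp_pos"],yawof(s["ee_rot"]))
pickle.dump(m,open("w5.pkl","wb"));cv2.imwrite("pics/w5.png",im)
u,v=map(int,proj(m,[589,66,25]));print(u,v)
big=np.zeros((600,800,3),np.uint8)
big[:240,:320]=cv2.resize(im,(320,240))
x0,y0=u-30,v-37
big[:600,320:800]=cv2.resize(im[y0:y0+75,x0:x0+60],(480,600),interpolation=cv2.INTER_CUBIC)
cv2.imwrite("pics/c5.png",big);print(x0,y0)
E
```

```text
10.6 [571.78519258 111.74928558 224.93248142] 166.843020006811
275 251
245 214
```

View pics/c5.png

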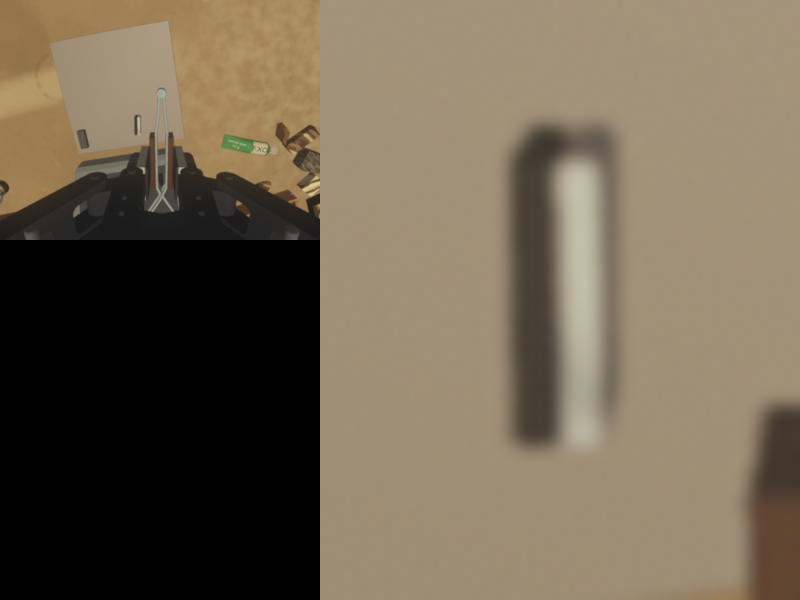

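```bash
python3 - <<'E'
from h import *
import pickle
m=pickle.load(open("w5.pkl","rb"))
a,b=onz(m,245+(556-320)/8,233.6,25),onz(m,245+(558.5-320)/8,269.4,25)
y=np.degrees(np.arctan2(*(b-a)[[1,0]]))
print(a,b,(a+b)/2,np.linalg.norm(b-a),y)
# edges of the top-camera picture for the stone too
q=(a+b)/2
u=(onz(m,322.5,186,215)-onz(m,325,380,215))
print("tweezer line yaw",np.degrees(np.arctan2(*(-u)[[1,0]])))
m4=pickle.load(open("w4.pkl","rb"))
r=onz(m4,322.7,186,155);c=onz(m4,325,380,155);g=onz(m4,323.5,322,159);print(r,c,g,np.degrees(np.arctan2(*(c-r)[[1,0]])), np.linalg.norm(c-r))
E
```

```text
[573.96320354  69.48460393  25.        ] [604.11348353  61.67554291  25.        ] [589.03834354  65.58007342  25.        ] 31.145157213371995 -14.520781956578423
tweezer line yaw -12.508402812850782
[453.52710431 125.17278668 155.        ] [526.55408223 108.83707431 155.        ] [500.47570714 114.37636666 159.        ] -12.60915259403529 74.83177802395389
```

```bash
python3 - <<'E'
from h import *
plan([503.8,86.6,70],-0.8,20,0.82)
E
```

```text
[[0.3, -0.2, 0.77, 0.04, 0.82], [0.3, -0.2, 0.77, 0.04, 0.82], [0.3, -0.2, 0.78, 0.04, 0.82], [0.3, -0.2, 0.77, 0.04, 0.82], [0.3, -0.2, 0.78, 0.04, 0.82], [0.3, -0.2, 0.77, 0.04, 0.82], [0.3, -0.2, 0.78, 0.04, 0.82], [0.3, -0.2, 0.77, 0.04, 0.82], [0.3, -0.2, 0.78, 0.04, 0.82], [0.3, -0.2, 0.77, 0.04, 0.82]]
[[0.3, -0.2, 0.78, 0.04, 0.82], [0.3, -0.2, 0.77, 0.04, 0.82], [0.3, -0.2, 0.78, 0.04, 0.82], [0.3, -0.2, 0.77, 0.04, 0.82], [0.3, -0.2, 0.78, 0.04, 0.82], [0.3, -0.21, 0.77, 0.04, 0.82], [0.3, -0.21, 0.78, 0.04, 0.82], [0.3, -0.2, 0.77, 0.04, 0.82], [0.3, -0.21, 0.78, 0.04, 0.82], [0.3, -0.2, 0.77, 0.04, 0.82]]
end [503.8  86.6  70. ] yaw 166.05
```

Request:
move_arm:
  moves:
    - [0.7,-0.4,1.2,0.08,0.82]
    - [0.7,-0.4,1.2,0.08,0.82]
    - [0.7,-0.4,1.3,0.08,0.82]
    - [0.7,-0.4,1.5,0.08,0.82]
    - [0.7,-0.4,1.7,0.08,0.82]
    - [0.7,-0.4,1.8,0.08,0.82]
    - [0.6,-0.4,1.8,0.08,0.82]
    - [0.6,-0.4,1.8,0.08,0.82]
    - [0.4,-0.4,1.7,0.08,0.82]
    - [0.2,-0.43,1.5,0.08,0.82]

```text
clock: 11.9
tcp_pos: [503.4, 86.5, 69.5]
ee_rot: [0.121, 0.993, -0.0, -0.0]
wrist_force: [-0.2, 0.1, 0.9]
gripper_width: 0.189
gripper_force: 28.9
```

Request:
move_arm:
  moves:
    - [0,0,0,0,0.82]
    - [0,0,0,0,0.82]
    - [0,0,0,0,0.82]
    - [0,0,0,0,0.82]
    - [0,0,0,0,0.82]
    - [0,0,0,0,0.82]
    - [0,0,0,0,0.82]
    - [0,0,0,0,0.82]
    - [0,0,0,0,0.82]
    - [0,0,0,0,0.82]

```text
clock: 13.15
tcp_pos: [504.3, 86.5, 70.2]
ee_rot: [0.122, 0.993, 0.0, 0.0]
wrist_force: [0.2, -0.3, 0.0]
gripper_width: 0.189
gripper_force: 28.9
```

```bash
python3 - <<'E'
from h import *
s=sensors.read_state();print(s["clock"],s["tcp_pos"],yawof(s["ee_rot"]),s["wrist_force"])
plan([503.8,86.6,32],0,10,0.82)
t=get_image("top")[:,:,::-1];cv2.imwrite("pics/t6.png",t);c=get_image("scene")[:,:,::-1];cv2.imwrite("pics/s6.png",c)
big=np.zeros((600,800,3),np.uint8)
u,v=map(int,proj(camera_model("top"),[570,70,30]));print(u-33,v-50)
big[:,:400]=cv2.resize(t[v-50:v+50,u-33:u+34],(400,600),interpolation=cv2.INTER_CUBIC)
u,v=map(int,proj(camera_model("scene"),[570,70,30]));print(u-33,v-50)
big[:,400:]=cv2.resize(c[v-50:v+50,u-33:u+34],(400,600),interpolation=cv2.INTER_CUBIC)
cv2.imwrite("pics/c6.png",big)
E
```

```text
13.15 [504.2703131   86.51953617  70.1845843 ] 166.03922529418136 [ 0.16792202 -0.3025546   0.00701775]
[[0.0, 0.0, 0.38, 0.0, 0.82], [0.01, 0.0, 0.38, 0.0, 0.82], [0.0, 0.0, 0.38, 0.0, 0.82], [0.01, 0.0, 0.38, 0.0, 0.82], [0.0, 0.0, 0.38, 0.0, 0.82], [0.01, 0.0, 0.38, 0.0, 0.82], [0.0, 0.0, 0.38, 0.0, 0.82], [0.01, 0.0, 0.39, 0.0, 0.82], [0.0, 0.0, 0.38, 0.0, 0.82], [0.01, 0.0, 0.39, 0.0, 0.82]]
end [503.8  86.6  32. ] yaw 166.04
315 188
287 199
```

View pics/c6.png

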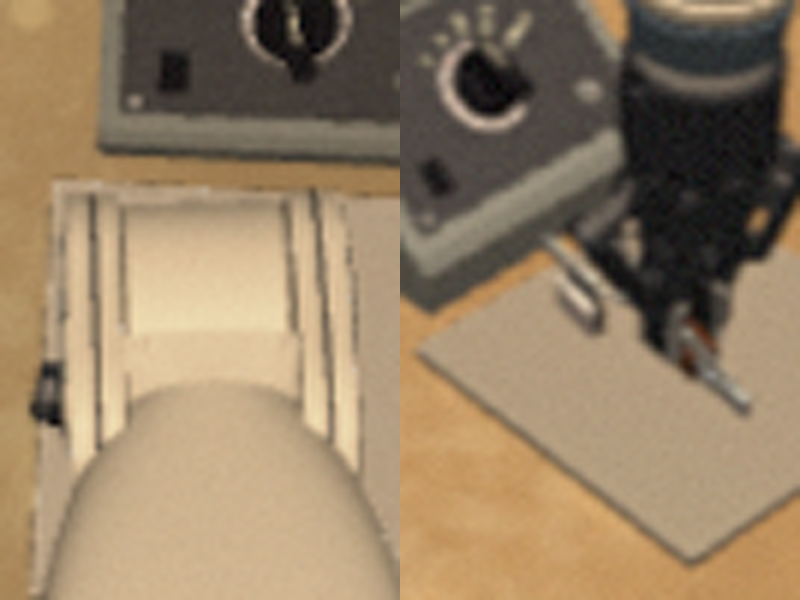

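The scene crop shows the open jaws ending near full-picture pixel (312,239), with the stone just below at about (319,248). Next I'll check this against the prediction.

```bash
python3 - <<'E'
from h import *
m=camera_model("scene")
g=np.array([504.3-1.3,86.5-.2,57.5]);a=np.radians(-13.4);d=np.array([np.cos(a),np.sin(a),0]);n=np.array([-d[1],d[0],0])
for z in (50.5,58.5):
  print(z,"tips",[np.round(proj(m,[*(g+100*d+s*10.5*n)[:2],z]),1) for s in(1,-1)],"rear",np.round(proj(m,[*(g-50*d)[:2],z]),1))
st=np.array([589,65.6,25]);a=np.radians(-13);e=np.array([np.cos(a),np.sin(a),0]);k=np.array([-e[1],e[0],0])
for z in (7,25): print([np.round(proj(m,[*(st+sx*16*e+sy*5*k)[:2],z]),1) for sx in(1,-1) for sy in (1,-1)])
# crop 400-px map
f=lambda u,v:((u-287)*6+400 if 0 else (u-287)*400/67+400,(v-199)*6)
print([np.round(f(*proj(m,[*(st+sx*16*e+sy*5*k)[:2],25]))) for sx in(1,-1) for sy in (1,-1)])
print("tips",[np.round(f(*proj(m,[*(g+100*d+s*10.5*n)[:2],56]))) for s in(1,-1)],np.round(f(*proj(m,[*(g-50*d)[:2],56]))))
E
```

```text
50.5 tips [array([312.4, 239.8]), array([318.1, 237.4])] rear [344.9 267.4]
58.5 tips [array([312.4, 237.7]), array([318.2, 235.4])] rear [345.1 265.3]
[array([312.7, 249.2]), array([315.4, 248. ]), array([318.6, 255. ]), array([321.3, 253.8])]
[array([312.9, 244.7]), array([315.6, 243.6]), array([318.8, 250.6]), array([321.5, 249.4])]
[array([554., 274.]), array([571., 268.]), array([590., 309.]), array([606., 302.])]
tips [array([552., 236.]), array([586., 222.])] [747. 402.]
```

Request:
move_arm:
  moves:
    - [0.0,0.0,0.38,0.0,0.82]
    - [0.01,0.0,0.38,0.0,0.82]
    - [0.0,0.0,0.38,0.0,0.82]
    - [0.01,0.0,0.38,0.0,0.82]
    - [0.0,0.0,0.38,0.0,0.82]
    - [0.01,0.0,0.38,0.0,0.82]
    - [0.0,0.0,0.38,0.0,0.82]
    - [0.01,0.0,0.39,0.0,0.82]
    - [0.0,0.0,0.38,0.0,0.82]
    - [0.01,0.0,0.39,0.0,0.82]

```text
clock: 14.5
tcp_pos: [503.8, 86.6, 31.7]
ee_rot: [0.122, 0.993, -0.0, 0.0]
wrist_force: [0.8, 0.5, -1.1]
gripper_width: 0.186
gripper_force: 28.9
```

Request:
move_arm:
  moves:
    - [0,0,0.1,0,0.82]
    - [0,0,0.1,0,0.82]
    - [0,0,0.1,0,0.82]
    - [0,0,0,0,0.82]
    - [0,0,0,0,0.82]
    - [0,0,0,0,0.82]
    - [0,0,0,0,0.82]
    - [0,0,0,0,0.82]
    - [0,0,0,0,0.82]
    - [0,0,0,0,0.82]

```text
clock: 15.75
tcp_pos: [503.8, 86.7, 29.0]
ee_rot: [0.121, 0.993, 0.0, -0.0]
wrist_force: [0.2, -0.1, -0.5]
gripper_width: 0.188
gripper_force: 28.9
```

Request:
move_arm:
  moves:
    - [0,0,0.05,0,0.82]
    - [0,0,0.05,0,0.82]
    - [0,0,0.05,0,0.82]
    - [0,0,0.05,0,0.82]
    - [0,0,0,0,0.82]
    - [0,0,0,0,0.82]
    - [0,0,0,0,0.82]
    - [0,0,0,0,0.82]
    - [0,0,0,0,0.82]
    - [0,0,0,0,0.82]

```text
clock: 17.0
tcp_pos: [503.8, 86.7, 27.0]
ee_rot: [0.121, 0.993, 0.0, 0.0]
wrist_force: [1.0, 0.4, -0.5]
gripper_width: 0.186
gripper_force: 28.9
```

Request:
move_arm:
  moves:
    - [0,0,0.05,0,0.82]
    - [0,0,0.05,0,0.82]
    - [0,0,0.02,0,0.82]
    - [0,0,0,0,0.82]
    - [0,0,0,0,0.82]
    - [0,0,0,0,0.82]
    - [0,0,0,0,0.82]
    - [0,0,0,0,0.82]
    - [0,0,0,0,0.82]
    - [0,0,0,0,0.82]

```text
clock: 18.25
tcp_pos: [503.8, 86.7, 26.6]
ee_rot: [0.121, 0.993, 0.0, 0.0]
wrist_force: [-3.1, -0.8, 11.7]
gripper_width: 0.186
gripper_force: 30.2
```

Request:
move_arm:
  moves:
    - [0,0,-0.02,0,0.81]
    - [0,0,0,0,0.8]
    - [0,0,0,0,0.79]
    - [0,0,0,0,0.78]
    - [0,0,0,0,0.77]
    - [0,0,0,0,0.76]
    - [0,0,0,0,0.75]
    - [0,0,0,0,0.74]
    - [0,0,0,0,0.73]
    - [0,0,0,0,0.72]

```text
clock: 19.5
tcp_pos: [503.5, 86.6, 25.7]
ee_rot: [0.122, 0.993, -0.0, -0.0]
wrist_force: [0.2, 0.9, 0.2]
gripper_width: 0.282
gripper_force: 0.0
```

Request:
move_arm:
  moves:
    - [0,0,0,0,0.7]
    - [0,0,0,0,0.67]
    - [0,0,0,0,0.64]
    - [0,0,0,0,0.6]
    - [0,0,0,0,0.55]
    - [0,0,-0.3,0,0.55]
    - [0,0,-0.6,0,0.55]
    - [0,0,-1.0,0,0.55]
    - [0,0,-2.0,0,0.55]
    - [0,0,-3.0,0,0.55]

```text
clock: 20.75
tcp_pos: [503.4, 86.7, 95.8]
ee_rot: [0.121, 0.993, -0.0, -0.001]
wrist_force: [0.7, -0.1, 0.6]
gripper_width: 0.449
gripper_force: 0.0
```

Request:
move_arm:
  moves:
    - [0.4,0,-3.0,0,0.3]
    - [0.5,0,-3.0,0,0.3]
    - [0.5,0,-3.0,0,0.3]
    - [0.5,0,-3.0,0,0.3]
    - [0.5,0,-3.0,0,0.3]
    - [0.4,0,-2,0,0.3]
    - [0,0,0,0,0.3]
    - [0,0,0,0,0.3]
    - [0,0,0,0,0.3]
    - [0,0,0,0,0.3]

```text
clock: 22.0
tcp_pos: [476.5, 93.4, 264.3]
ee_rot: [0.122, 0.993, -0.0, -0.001]
wrist_force: [-0.4, -1.1, -0.6]
gripper_width: 0.696
gripper_force: 0.0
```

```bash
python3 - <<'E'
from h import *
import pickle
s=sensors.read_state();m=camera_model("wrist");im=get_image("wrist")[:,:,::-1]
print(s["clock"],s["tcp_pos"],yawof(s["ee_rot"]))
c=get_image("scene")[:,:,::-1]
pickle.dump(m,open("w7.pkl","wb"));cv2.imwrite("pics/w7.png",im);cv2.imwrite("pics/s7.png",c)
big=np.zeros((600,800,3),np.uint8)
u,v=map(int,proj(m,[560,75,15]));print(u,v)
# wrist crop x2
big[:,:400]=cv2.resize(im[0:480,160:480],(400,600),interpolation=cv2.INTER_CUBIC)
u,v=map(int,proj(camera_model("scene"),[560,70,15]));print(u-40,v-30)
big[:300,400:]=cv2.resize(c[v-30:v+30,u-40:u+40],(400,300),interpolation=cv2.INTER_CUBIC)
u,v=map(int,proj(camera_model("scene"),[690,27,100]));print(u-32,v-24)
big[300:,400:]=cv2.resize(c[v-24:v+24,u-32:u+32],(400,300),interpolation=cv2.INTER_CUBIC)
cv2.imwrite("pics/c7.png",big)
E
```

```text
22.0 [476.48716088  93.36677449 264.31074552] 166.03912058921333
326 294
283 224
270 184
```

View pics/c7.png

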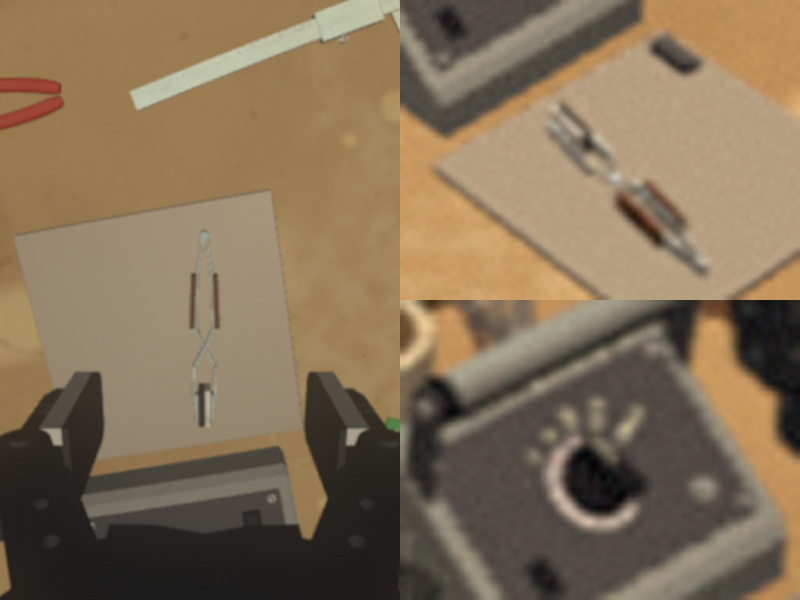

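The wrist and scene crops show the tweezers lying level on the tile with their jaws on the stone. Next is the knob. Moves can't tilt the tool, so I'll push the bar's lower end sideways with one finger. First I need the knob's position.

```bash
cat > knob.py <<'E'
from h import *
import pickle
from scipy.optimize import least_squares
from collections import namedtuple
T=np.radians(38)
def axes(phi):
    f=np.array([np.cos(phi),np.sin(phi),0]);n=-np.sin(T)*f+np.cos(T)*np.array([0,0,1]);u=np.cos(T)*f+np.sin(T)*np.array([0,0,1])
    return n,u,np.cross(n,u)   # normal, up-slope, left (+y)
def ringpix(im,u,v,r):
    b=im[:,:,0].astype(int);rr=im[:,:,2].astype(int);x0,y0=int(u-r),int(v-r)
    sub=(rr>115)[y0:y0+2*r,x0:x0+2*r]; return x0,y0,sub
if __name__=="__main__":
    pk={"w1":pickle.load(open("w1.pkl","rb")),"top":camera_model("top"),"scene":camera_model("scene")}
    for n,f,(u,v),r in [("w1","w1",(307,398),36),("top","top0",(364.5,190.5),12),("scene","s7",(302,212),13)]:
        im=cv2.imread(f"pics/{f}.png");x0,y0,s=ringpix(im,u,v,r)
        print(n,x0,y0)
        st=3 if n=="w1" else 1
        for row in im[y0:y0+2*r:st,x0:x0+2*r:st,2]: print("".join("%4d"%a for a in row))
E
python3 knob.py
```

```text
w1 271 362
  73  71  73  72  73  73  73  73  72  73  73  74  73  75  73  74  75  74  74  74  74  76  75  76
  73  74  73  73  74  73  74  73  75  74  74  73  74  73  76  73  74  75  74  74  73  74  73  72
  73  72  73  72  73  74  73  72  73  78  83  86  91  85  75  72  73  72  72  73  72  72  72  72
  72  71  72  72  71  72  72  80  99 113 131 162 177 182 170 141  98  75  73  72  72  71  71  72
  71  71  73  72  72  80  77  72  69  61  49  58  87 108 147 180 183 148  87  72  72  73  72  73
  73  71  71  72  81 120 109  81  43  42  42  39  40  39  38  60 126 175 159 103  72  72  72  71
  73  71  71  80 125 142 129  72  41  43  42  40  39  41  42  40  44 113 170 166 108  72  73  71
  70  70  73 119 147 139  92  39  41  42  43  41  40  41  43  43  43  44 111 167 148  84  73  72
  71  72  86 133 138 106  43  40  42  43  42  42  40  37  42  42  42  40  66 140 163 118  73  73
  70  71 113 140 130  62  39  42  42  41  42  42  39  40  42  42  42  41  42 104 160 150  91  71
  70  78 132 141 114  44  41  40  42  42  42  42  40  38  40  42  43  42  40  68 140 153 107  73
  71  86 137 134  91  
[... 5622 characters left out ...]
84 190 157 126  99  92 104 134 171 192 131  85  79  81  79  83  83  84
  82  82  86  86  81  81  79  89 123 166 202 205 179 177 188 187 156 129  93  77  82  85  84  83  81  81
  84  81  82  83  82  80  82  81  83 100 131 143 145 149 148 135 107  85  78  80  84  82  82  80  84  80
  84  83  82  84  85  84  83  81  79  76  79  85  94  95  91  87  82  74  80  87  79  86  79  81  81  76
  82  81  80  84  79  80  85  84  79  79  80  79  81  83  82  84  84  83  81  77  80  76  81  81  77  77
  81  86  83  80  79  82  84  82  78  79  84  81  83  81  87  80  82  81  82  81  82  78  77  80  75  79
  84  79  79  75  80  83  83  83  82  79  83  80  80  86  79  83  79  83  81  78  83  80  81  84  90 105
```

```bash
cat > fit.py <<'E'
from knob import *
m={"w1":pickle.load(open("w1.pkl","rb")),"top":camera_model("top"),"scene":camera_model("scene")}
t=m["top"]
for (a,b,z) in [((332,213.2),(393.7,215),20),((333.7,164),(398.7,165.5),116),((337.5,179),(395.5,181),154)]:
    p=onz(t,*a,z);q=onz(t,*b,z);d=p-q;print("lamp yaw",np.degrees(np.arctan2(-d[0],d[1])),p.round(),q.round())
def pts(f,c,lo,hi,angs):
    im=cv2.imread(f"pics/{f}.png")[:,:,2].astype(np.float32);out=[]
    for a in angs:
        r=np.arange(lo,hi,.25);x=c[0]+r*np.cos(a);y=c[1]+r*np.sin(a)
        v=cv2.remap(im,x.astype(np.float32)[None],y.astype(np.float32)[None],1)[0]
        if v.max()<120: continue
        w=np.clip(v-.5*(v.max()+75),0,None); rr=(w*r).sum()/w.sum(); out.append([c[0]+rr*np.cos(a),c[1]+rr*np.sin(a)])
    return out
A=np.linspace(0,2*np.pi,72,endpoint=False);D=np.degrees(A)
obs={"w1":pts("w1",(307,398),22,35,A[(D<20)|(D>140)]),"top":pts("top0",(364,190.5),6,11,A[(D<60)|(D>120)]),
 "scene":pts("s7",(301.8,213.5),6,11,A[(D>40)&(D<240)])}
print({k:len(v) for k,v in obs.items()})
def res(p,phi,keys,full=False):
    n,u,l=axes(phi);C=p[:3];o=[]
    for k in keys:
        for px in obs[k]:
            c,d=ray(m[k],*px);X=c+d*((C-c)@n)/(d@n);o.append((np.linalg.norm(X-C)-p[3]))
    return np.array(o)
for deg in (-1,-3,-5):
  for keys in (["w1","top","scene"],["w1"],["top","scene"]):
    if keys==["w1"]:
        s=least_squares(lambda p:res([*p,p0[3]],np.radians(deg),keys),p0[:3],loss="soft_l1")
    else: s=least_squares(res,[690,27,90,20],args=(np.radians(deg),keys),loss="soft_l1")
    if len(keys)==3:p0=s.x
    print(deg,keys,s.x.round(1),np.abs(s.fun).mean().round(2))
E
python3 fit.py
```

```text
lamp yaw -2.6659395467709106 [644. 115.  20.] [636. -61.  20.]
lamp yaw -2.367526362562793 [762. 109. 116.] [755. -67. 116.]
lamp yaw -3.0186058665337385 [711. 100. 154.] [703. -52. 154.]
{'w1': 42, 'top': 52, 'scene': 40}
-1 ['w1', 'top', 'scene'] [696.6  26.3  77.   22.7] 0.8
-1 ['w1'] [696.   27.3  80.1] 0.13
-1 ['top', 'scene'] [696.   25.7  77.   23.2] 0.76
-3 ['w1', 'top', 'scene'] [696.5  26.3  77.3  22.7] 0.78
-3 ['w1'] [696.4  27.2  79.6] 0.13
-3 ['top', 'scene'] [695.9  25.7  77.2  23.2] 0.7
-5 ['w1', 'top', 'scene'] [696.3  26.3  77.5  22.7] 0.76
-5 ['w1'] [696.7  27.2  79.1] 0.13
-5 ['top', 'scene'] [695.8  25.6  77.5  23.2] 0.64
```

```bash
cat > ang.py <<'E'
from knob import *
w=pickle.load(open("w1.pkl","rb"));t=camera_model("top");phi=np.radians(-2.6)
n,u,l=axes(phi);C=np.array([696.4,26.7,78]);G=C+21*n;print("G",G.round(1))
def pl(m,px,h):
    c,d=ray(m,*px);P=G+h*n;X=c+d*((P-c)@n)/(d@n)-P;return np.array([X@u,X@l])
for m,a,b in ((w,(302.8,398),(308.8,419)),(t,(364,197),(362.8,186.5))):
    A,B=pl(m,a,8),pl(m,b,8);print(A.round(1),B.round(1),"left of up rad",np.arctan2(*(B-A)[::-1]).round(3))
print("bar low end top px (top cam)",[np.round(proj(t,G+8*n-20*(np.cos(q)*u+np.sin(q)*l)),1) for q in(.225,.675)], "obs ~ (365.0-365.5,200.5)")
E
python3 ang.py; python3 - <<'E'
from h import *
s=sensors.read_state();print(s["clock"],s["tcp_pos"],yawof(s["ee_rot"]),s["gripper_width"])
E
```

```text
G [683.5  27.3  94.5]
[0.7 0.8] [15.9  4.4] left of up rad 0.23
[-6.  -0.2] [25.2  4.8] left of up rad 0.158
bar low end top px (top cam) [array([365.3, 201.5]), array([368.3, 200.3])] obs ~ (365.0-365.5,200.5)
22.1 [476.55481722  93.39981567 264.56966805] 166.04232008264907 0.6995841971584994
```

```bash
python3 - <<'E'
from h import *
plan([657.2,43.2,215],11.4,10,0.3)
E
```

```text
[[-1.87, -0.05, 0.49, -1.14, 0.3], [-1.87, -0.09, 0.49, -1.14, 0.3], [-1.87, -0.13, 0.5, -1.14, 0.3], [-1.87, -0.16, 0.49, -1.14, 0.3], [-1.87, -0.2, 0.5, -1.14, 0.3], [-1.86, -0.24, 0.49, -1.14, 0.3], [-1.86, -0.27, 0.5, -1.14, 0.3], [-1.85, -0.31, 0.49, -1.14, 0.3], [-1.84, -0.35, 0.5, -1.14, 0.3], [-1.83, -0.38, 0.49, -1.14, 0.3]]
end [657.2  43.2 215. ] yaw 177.44
```

Request:
move_arm:
  moves:
    - [-1.87,-0.05,0.49,-1.14,0.3]
    - [-1.87,-0.09,0.49,-1.14,0.3]
    - [-1.87,-0.13,0.5,-1.14,0.3]
    - [-1.87,-0.16,0.49,-1.14,0.3]
    - [-1.87,-0.2,0.5,-1.14,0.3]
    - [-1.86,-0.24,0.49,-1.14,0.3]
    - [-1.86,-0.27,0.5,-1.14,0.3]
    - [-1.85,-0.31,0.49,-1.14,0.3]
    - [-1.84,-0.35,0.5,-1.14,0.3]
    - [-1.83,-0.38,0.49,-1.14,0.3]

```text
clock: 23.35
tcp_pos: [658.4, 43.0, 215.2]
ee_rot: [0.022, 1.0, 0.0, 0.0]
wrist_force: [-0.1, 0.5, 0.3]
gripper_width: 0.698
gripper_force: 0.0
```

Request:
move_arm:
  moves:
    - [0,0,0.5,0,0.3]
    - [0,0,1,0,0.3]
    - [0,0,1.5,0,0.3]
    - [0,0,1.5,0,0.3]
    - [0,0,1.0,0,0.3]
    - [0,0,0.5,0,0.3]
    - [0,0,0,0,0.3]
    - [0,0,0,0,0.3]
    - [0,0,0,0,0.3]
    - [0,0,0,0,0.3]

```text
clock: 24.6
tcp_pos: [657.3, 43.3, 155.8]
ee_rot: [0.022, 1.0, -0.0, 0.0]
wrist_force: [-0.1, 0.2, -0.4]
gripper_width: 0.699
gripper_force: 0.0
```

```bash
python3 - <<'E'
from h import *
s=sensors.read_state();print(s["clock"],s["tcp_pos"],yawof(s["ee_rot"]),s["gripper_width"],s["wrist_force"])
plan([657.2,43.2,87.5],0,10,.3)
E
```

```text
24.6 [657.32870742  43.25668061 155.84417224] 177.44089601810535 0.6989729136096196 [-0.08045128  0.22282606 -0.38852824]
[[0.0, 0.0, 0.68, 0.0, 0.3], [0.0, 0.0, 0.68, 0.0, 0.3], [0.0, 0.0, 0.68, 0.0, 0.3], [0.0, 0.0, 0.68, 0.0, 0.3], [0.0, 0.0, 0.69, 0.0, 0.3], [0.0, 0.0, 0.68, 0.0, 0.3], [0.0, 0.0, 0.69, 0.0, 0.3], [0.01, 0.0, 0.68, 0.0, 0.3], [0.0, 0.0, 0.69, 0.0, 0.3], [0.01, -0.01, 0.68, 0.0, 0.3]]
end [657.2  43.2  87.5] yaw 177.44
```

Request:
move_arm:
  moves:
    - [0,0,0.6,0,0.3]
    - [0,0,0.7,0,0.3]
    - [0,0,0.7,0,0.3]
    - [0,0,0.6,0,0.3]
    - [0,0,0.5,0,0.3]
    - [0,0,0.4,0,0.3]
    - [0,0,0.4,0,0.3]
    - [0,0,0.3,0,0.3]
    - [0,0,0.3,0,0.3]
    - [0,0,0.3,0,0.3]

```text
clock: 25.85
tcp_pos: [657.3, 43.3, 107.5]
ee_rot: [0.022, 1.0, -0.0, 0.0]
wrist_force: [-0.2, 0.2, -0.9]
gripper_width: 0.705
gripper_force: 0.0
```

Request:
move_arm:
  moves:
    - [0,0,0.3,0,0.3]
    - [0,0,0.3,0,0.3]
    - [0,0,0.3,0,0.3]
    - [0,0,0.3,0,0.3]
    - [0,0,0.2,0,0.3]
    - [0,0,0.2,0,0.3]
    - [0,0,0.2,0,0.3]
    - [0,0,0.2,0,0.3]
    - [0,0,0,0,0.3]
    - [0,0,0,0,0.3]

```text
clock: 27.1
tcp_pos: [657.3, 43.3, 87.6]
ee_rot: [0.022, 1.0, 0.0, 0.0]
wrist_force: [-0.3, -0.7, 0.1]
gripper_width: 0.7
gripper_force: 0.0
```

Request:
move_arm:
  moves:
    - [0,0.1,0,0,0.3]
    - [0,0.1,0,0,0.3]
    - [0,0.1,0,0,0.3]
    - [0,0.1,0,0,0.3]
    - [0,0.1,0,0,0.3]
    - [0,0.1,0,0,0.3]
    - [0,0.1,0,0,0.3]
    - [0,0.1,0,0,0.3]
    - [0,0.1,0,0,0.3]
    - [0,0.1,0,0,0.3]

```text
clock: 28.35
tcp_pos: [657.5, 53.4, 87.4]
ee_rot: [0.022, 1.0, 0.0, -0.0]
wrist_force: [0.5, 0.1, -0.3]
gripper_width: 0.704
gripper_force: 0.0
```

Request:
move_arm:
  moves:
    - [0,0.1,0,0,0.3]
    - [0,0.1,0,0,0.3]
    - [0,0.1,0,0,0.3]
    - [0,0.1,0,0,0.3]
    - [0,0,0,0,0.3]
    - [0,0,0,0,0.3]
    - [0,0,0,0,0.3]
    - [0,0,0,0,0.3]
    - [0,0,0,0,0.3]
    - [0,0,0,0,0.3]

```text
clock: 29.6
tcp_pos: [658.0, 57.1, 87.6]
ee_rot: [0.022, 1.0, -0.0, 0.0]
wrist_force: [1.7, -5.1, 0.0]
gripper_width: 0.703
gripper_force: 2.1
```

```bash
python3 - <<'E'
from h import *
s=sensors.read_state();print(s["clock"],s["tcp_pos"],s["gripper_width"],s["wrist_force"],s["ft_torque"])
for n in("scene","top","wrist"): cv2.imwrite(f"pics/{n}8.png",get_image(n)[:,:,::-1])
a=cv2.imread("pics/top8.png");print(a[178:202,352:376,2])
E
```

```text
29.6 [657.99226622  57.10997051  87.64181154] 0.703124885899669 [ 1.66467041 -5.12441802  0.01088716] [-0.99847822 -0.16805644  0.00945877]
[[216 219 216 207 212 208 207 209 211 213 212 210 213 212 210 207 211 209
  214 213 216 216 211 206]
 [193 192 192 197 200 204 203 203 206 210 210 211 211 208 210 209 204 204
  201 196 198 195 204 205]
 [182 186 190 195 199 202 203 206 209 207 208 211 209 209 206 204 203 203
  197 194 189 186 181 185]
 [182 189 194 198 203 203 206 209 208 210 208 209 207 209 208 206 203 202
  201 194 189 184 179 173]
 [189 193 198 203 204 206 207 210 210 209 208 211 211 209 206 206 206 200
  200 199 194 190 187 175]
 [192 199 198 200 206 201 208 207 208 209 209 211 207 207 209 208 207 205
  202 202 196 194 189 182]
 [194 198 202 203 204 207 209 210 208 209 209 212 210 207 208 209 209 203
  206 203 201 194 191 190]
 [197 198 205 205 207 206 210 211 206 210 212 212 208 206 211 210 206 206
  206 206 200 199 193 191]
 [201 204 205 204 208 209 209 210 210 209 210 209 211 208 208 207 209 207
  205 203 204 200 200 194]
 [201 201 205 208 211 210 210 209 211 209 208 209 2
[... 764 characters left out ...]
09 210 209 211 213 210 210 209 209 210 211 207 209 210 211 207 211
  211 209 210 208 207 205]
 [209 208 212 210 209 210 212 208 211 212 209 211 210 208 214 212 212 209
  210 209 209 207 208 208]
 [207 210 210 209 210 210 210 213 212 210 212 212 210 212 210 211 209 209
  209 213 211 209 207 207]
 [207 211 208 211 210 212 212 210 212 209 210 209 210 211 209 211 212 210
  208 211 209 209 209 210]
 [210 209 211 208 213 210 208 212 211 212 209 210 212 213 215 212 209 211
  213 212 213 210 211 209]
 [211 212 211 211 211 213 213 209 209 211 214 210 211 212 210 211 210 209
  211 211 209 210 209 207]
 [210 210 212 212 213 211 209 210 209 212 211 212 210 209 210 213 212 210
  208 212 212 212 209 210]]
```

Request:
move_arm:
  moves:
    - [0,0.1,0,0,0.3]
    - [0,0.1,0,0,0.3]
    - [0,0.1,0,0,0.3]
    - [0,0,0,0,0.3]
    - [0,0,0,0,0.3]
    - [0,0,0,0,0.3]
    - [0,0,0,0,0.3]
    - [0,0,0,0,0.3]
    - [0,0,0,0,0.3]
    - [0,0,0,0,0.3]

```text
clock: 31.0
tcp_pos: [658.0, 60.2, 87.6]
ee_rot: [0.022, 1.0, 0.0, -0.0]
wrist_force: [0.1, 0.9, -0.3]
gripper_width: 0.697
gripper_force: 0.0
```

Request:
move_arm:
  moves:
    - [0,0.1,0,0,0.3]
    - [0,0.1,0,0,0.3]
    - [0,0,0,0,0.3]
    - [0,0,0,0,0.3]
    - [0,0,0,0,0.3]
    - [0,0,0,0,0.3]
    - [0,0,0,0,0.3]
    - [0,0,0,0,0.3]
    - [0,0,0,0,0.3]
    - [0,0,0,0,0.3]

```text
clock: 32.25
tcp_pos: [658.1, 62.2, 87.6]
ee_rot: [0.022, 1.0, -0.0, -0.0]
wrist_force: [-0.5, 0.6, -0.2]
gripper_width: 0.699
gripper_force: 0.0
```

```bash
cat > pt.py <<'E'
from ang import *
import sys
n0=sys.argv[1]; k=sys.argv[2]
# pointer line brightness along each candidate angle, on the bar's top face
m=camera_model(k); im=cv2.imread(f"pics/{n0}.png").astype(np.float32)
for off in (0,):
    sc=[]
    for a in (.675,.225,-.225,-.45,-.675,-.9,-1.125):
        P=[proj(m,G+8*n+r*(np.cos(a)*u+np.sin(a)*l)) for r in np.arange(4,19,1)]
        P=np.array(P,np.float32);v=cv2.remap(im[:,:,2],P[None,:,0],P[None,:,1],1)[0]
        sc.append((a,v.mean().round(1)))
    print(n0,sc)
E
python3 - <<'E'
from h import *
s=sensors.read_state();print(s["clock"],s["tcp_pos"],s["gripper_width"],s["wrist_force"])
cv2.imwrite("pics/scene9.png",get_image("scene")[:,:,::-1])
E
for f in scene0 s7 scene8 scene9; do python3 pt.py $f scene|tail -1; done
```

```text
32.25 [658.08618     62.24495936  87.57121946] 0.6994041565983631 [-0.4796044   0.64720943 -0.18674459]
scene0 [(0.675, np.float32(73.7)), (0.225, np.float32(99.5)), (-0.225, np.float32(82.7)), (-0.45, np.float32(94.0)), (-0.675, np.float32(109.4)), (-0.9, np.float32(100.5)), (-1.125, np.float32(77.8))]
s7 [(0.675, np.float32(81.6)), (0.225, np.float32(107.6)), (-0.225, np.float32(92.2)), (-0.45, np.float32(102.3)), (-0.675, np.float32(118.3)), (-0.9, np.float32(108.3)), (-1.125, np.float32(84.8))]
scene8 [(0.675, np.float32(51.0)), (0.225, np.float32(50.9)), (-0.225, np.float32(55.5)), (-0.45, np.float32(60.6)), (-0.675, np.float32(70.7)), (-0.9, np.float32(78.9)), (-1.125, np.float32(76.4))]
scene9 [(0.675, np.float32(37.4)), (0.225, np.float32(40.8)), (-0.225, np.float32(53.8)), (-0.45, np.float32(59.8)), (-0.675, np.float32(68.9)), (-0.9, np.float32(65.1)), (-1.125, np.float32(61.6))]
```

The force rose to 5 N and then dropped, so the knob looks to have clicked to the target. I'll back off, rise clear and measure the pointer.

Request:
move_arm:
  moves:
    - [0,-0.2,0,0,0.3]
    - [0,-0.3,0,0,0.3]
    - [0,-0.3,0,0,0.3]
    - [0,0,-0.5,0,0.3]
    - [0,0,-1.0,0,0.3]
    - [0,0,-1.5,0,0.3]
    - [0,0,-2.0,0,0.3]
    - [0,0,-2.5,0,0.3]
    - [0,0,-3.0,0,0.3]
    - [0,0,-3.0,0,0.3]

```text
clock: 33.55
tcp_pos: [657.6, 54.3, 224.8]
ee_rot: [0.022, 1.0, -0.0, 0.001]
wrist_force: [-0.3, 0.6, -0.2]
gripper_width: 0.701
gripper_force: 0.0
```

Request:
move_arm:
  moves:
    - [2,0,-0.5,0,0.3]
    - [2.5,0,-0.5,0,0.3]
    - [2.5,0,-0.5,0,0.3]
    - [2.5,0,-0.5,0,0.3]
    - [2.0,0,0,0,0.3]
    - [1.0,0,0,0,0.3]
    - [0,0,0,0,0.3]
    - [0,0,0,0,0.3]
    - [0,0,0,0,0.3]
    - [0,0,0,0,0.3]

```text
clock: 34.8
tcp_pos: [533.2, 59.8, 242.3]
ee_rot: [0.022, 1.0, 0.0, -0.0]
wrist_force: [0.6, -0.4, -0.2]
gripper_width: 0.7
gripper_force: 0.0
```

```bash
python3 - <<'E'
from h import *
s=sensors.read_state();print(s["clock"],s["tcp_pos"])
for n in("top","scene"): cv2.imwrite(f"pics/{n}10.png",get_image(n)[:,:,::-1])
for f in("top10","top0"):
    a=cv2.imread(f"pics/{f}.png");print(f)
    for row in a[182:202,354:374,2]: print("".join("%4d"%x for x in row))
a=cv2.imread("pics/scene10.png")
for row in a[199:222,289:315,2]: print("".join("%4d"%x for x in row))
E
for f in scene0 scene10; do python3 pt.py $f scene|tail -1; done;for f in top0 top10; do python3 pt.py $f top|tail -1; done
```

```text
34.8 [533.16656816  59.76807689 242.26483629]
top10
  68  68  92 122 109  66  65  66  64  61  65  66  62  60  60  58  60  91 133 107
  64  68  75  87  85  68  96 151 171 185 178 180 186 151 133  68  65 103 151 101
  65  69  66  69  94 165 201 188 158 140 118 130 152 173 196 176  95  74  98  75
  68  69  72  83 140 186 145 107  80  60  47  52  72  97 135 179 175 115  70  67
  67  69  83 142 179 127  53  29  34  35  37  34  29  31  54 104 158 174 103  69
  67  68 121 193 153  55  26  24  30  29  24  26  28  28  32  50  91 157 167  65
  74  84 131 177 103  36  27  22  27  25  23  18  20  16  35  62  75 122 181  90
 141 139 148 154 141 133 133 134 129 135 135 132 134 132 122 103 103 123 157 118
 164 163 163 166 163 165 163 162 162 161 162 163 163 161 158 152 153 154 158 157
 173 178 176 178 177 182 175 177 175 174 173 176 175 176 175 175 173 174 172 171
 185 189 186 187 186 183 185 186 187 186 182 184 181 183 183 184 180 183 182 183
 191 194 194 195 195 191 194 193 192 190 192 194 193 191 190 191 189 188 192 190
 198 200 201 199 201 201 201 200 199 202 198 199 198 199 199 197 196 197 196
[... 4718 characters left out ...]
32(94.0)), (-0.675, np.float32(109.4)), (-0.9, np.float32(100.5)), (-1.125, np.float32(77.8))]
scene10 [(0.675, np.float32(44.7)), (0.225, np.float32(58.7)), (-0.225, np.float32(80.7)), (-0.45, np.float32(106.0)), (-0.675, np.float32(126.6)), (-0.9, np.float32(102.3)), (-1.125, np.float32(79.5))]
top0 [(0.675, np.float32(35.6)), (0.225, np.float32(104.5)), (-0.225, np.float32(41.7)), (-0.45, np.float32(37.9)), (-0.675, np.float32(32.7)), (-0.9, np.float32(29.9)), (-1.125, np.float32(26.3))]
top10 [(0.675, np.float32(184.7)), (0.225, np.float32(174.2)), (-0.225, np.float32(176.0)), (-0.45, np.float32(179.4)), (-0.675, np.float32(184.4)), (-0.9, np.float32(189.3)), (-1.125, np.float32(194.3))]
```

Request:
move_arm:
  moves:
    - [1,-2.5,0,0,0.3]
    - [1,-4,0,0,0.3]
    - [1,-4,0,0,0.3]
    - [1,-4,0,0,0.3]
    - [1,-4,0,0,0.3]
    - [1,-4,0,0,0.3]
    - [0,-4,0,0,0.3]
    - [0,-2,0,0,0.3]
    - [0,0,0,0,0.3]
    - [0,0,0,0,0.3]

```text
clock: 36.15
tcp_pos: [460.3, -221.4, 242.5]
ee_rot: [0.022, 1.0, 0.0, -0.0]
wrist_force: [0.4, 0.7, 0.7]
gripper_width: 0.701
gripper_force: 0.0
```

```bash
python3 - <<'E'
from h import *
s=sensors.read_state();print(s["clock"],s["tcp_pos"])
for n in("top","scene"): cv2.imwrite(f"pics/{n}11.png",get_image(n)[:,:,::-1])
a=cv2.imread("pics/top11.png")
for row in a[182:202,354:374,2]: print("".join("%4d"%x for x in row))
# still: tweezers and other things vs. after release / start
d=cv2.absdiff(cv2.imread("pics/s7.png"),cv2.imread("pics/scene11.png")).max(2)
print("tweezer zone diff",d[225:290,285:365].max())
b=cv2.imread("pics/top0.png");D=cv2.absdiff(a,b).max(2)>45
n,_,st,_=cv2.connectedComponentsWithStats(cv2.dilate(D.astype(np.uint8),np.ones((3,3))))
print([list(x) for x in st[1:] if x[4]>25])
E
python3 pt.py top11 top|tail -1
```

```text
36.15 [ 460.27085938 -221.40123817  242.49905029]
  70  68  90 125 107  66  66  63  60  61  67  70  63  63  60  61  61  93 138 106
  65  71  75  92  83  71  96 147 171 190 181 183 186 154 133  69  68 106 154 100
  71  67  69  71  94 164 204 190 162 144 120 127 153 174 202 182  96  81  99  75
  71  67  68  83 143 188 142 105  82  59  39  49  71 100 143 182 178 112  69  67
  68  68  81 144 178 131  50  31  31  39  28  37  34  37  60 103 158 177 105  71
  68  64 121 192 153  52  29  33  27  28  24  30  26  16  33  53  93 156 169  65
  67  75 142 188  93  29  24  21  26  23  26  20  15  16  37  58  73 122 183  93
  65 101 161 148  39  26  31  26  22  23  15  18  16  27  26  55  84  94 156 115
  69 128 189 108  22  27  25  26  25  21  18  20  20  29  39  60  47  69 133 140
  67 120 168  73  27  25  28  25  21  16  19  21  31  61 102  90  22  63 128 147
  67 111 161  94  29  20  27  23  24  24  23  29  61 102 105  50  23  85 139 115
  67 101 136  95  27  29  22  22  24  18  29  56 102 102  53  17  22  88 144  96
  69  73 130 163  13  23  22  16   8  28  57 102 101  53  22  18  36 100 152  
[... 833 characters left out ...]
 np.int32(223), np.int32(7), np.int32(21), np.int32(96)], [np.int32(227), np.int32(249), np.int32(7), np.int32(28), np.int32(111)], [np.int32(221), np.int32(251), np.int32(7), np.int32(16), np.int32(77)], [np.int32(337), np.int32(253), np.int32(13), np.int32(18), np.int32(145)], [np.int32(578), np.int32(353), np.int32(62), np.int32(39), np.int32(1094)], [np.int32(291), np.int32(383), np.int32(27), np.int32(40), np.int32(204)], [np.int32(561), np.int32(404), np.int32(9), np.int32(5), np.int32(27)]]
top11 [(0.675, np.float32(24.4)), (0.225, np.float32(23.9)), (-0.225, np.float32(33.0)), (-0.45, np.float32(54.9)), (-0.675, np.float32(92.7)), (-0.9, np.float32(83.5)), (-1.125, np.float32(50.2))]
```

```bash
python3 -c "
from cell import arm;print(arm.job_done())"
```

```text
the job is handed in; nothing more can be done
None
```

Job handed in at about 36 s: the tweezers are clamped across the stone by themselves, lying level, and the selector measures at three dots, though I set it by pushing the knob's bar sideways because the moves can't tilt the tool; apart from the knob and tweezers, before/after pictures showed no change where the arm wasn't in view.

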